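# Stop the bench tumbler and take off its lid

## Task

Switch off the bench tumbler by rolling the ribbed thumbwheel in its sloping panel all the way down to the off stop, then tip its loose lid up by the overhanging edge, lift it off, and put it down gently so that it lies flat, same side up, wholly on the square of hardboard. Leave everything else on the bench where it stands.

Things in the scene. Friction and masses are not known exactly. Their poses are not given: they have to be found in the camera images.
- tumbler: Bench tumbler, fixed: grey base box (x -90 to 85, y -80 to 80, 75 mm tall), black control panel sloping down its front, round grey bowl on top. Origin on the bench below the bowl's axis; x to its back, y to its left. The panel's face runs from (x -157, z 41 mm) up to (x -90, z 72 mm): its outward normal leans 25 degrees from vertical towards -x.
- wheel_top (a point): Highest point, seen square to the panel, of the ribbed thumbwheel that sticks 9 mm out of a narrow slot in the middle of the sloping panel. The wheel is 42 mm across and 9 mm wide, and its axle is parallel to the tumbler's y axis; axes of this point as tumbler.
- wheel (a joint): Turn of the thumbwheel in rad: 0 at the off stop, up to 2.6 (fast). It falls as the exposed rim is rolled down the slope, towards the panel's lower front edge. It stays where left; about 0.6 N at the rim turns it, so a light press (3 to 8 N) with a fingertip and a drag down along the slope rolls it.
- bowl_rim (a point): Centre of the bowl's mouth at rim height, 150 mm above the bench; bowl outside diameter at the rim 98 mm, inside 88 mm, 75 mm deep. Axes as tumbler.
- lid_center (a point): Centre of the lid's disc (half-way through its thickness). Plain grey round lid, loose, about 0.13 kg: disc 130 mm across and 4 mm thick, with a round plug under it 80 mm across and 14 mm deep that sits loosely in the bowl. The disc overhangs the bowl's rim by 16 mm all round. z is the lid's upper side.
- board_top (a point): Centre of the top face of the square dark hardboard piece, 180 x 180 mm and 6 mm thick, fixed on the bench; x and y along its edges.
- glue: Bystander, leave alone: round amber glue bottle with white cap, standing, 44 mm across, 140 mm tall. Origin at the centre of its underside.
- nozzle: Bystander, leave alone: dark squeeze bottle with a pointed nozzle, standing, 42 mm across, 125 mm tall. Origin at the centre of its underside.
- model: Bystander, leave alone: curved wooden stair model, an arc of plywood with treads, standing; within 60 mm of its origin, up to 120 mm tall. Origin on the bench under its middle.
- block: Bystander, leave alone: dark wooden block lying, 75 x 40 x 35 mm (x, y, z). Origin at the centre of its underside.
- cutoff: Bystander, leave alone: wooden cut-off, 60 x 45 x 50 mm. Origin at the centre of its underside.
- tape: Bystander, leave alone: tape measure standing on edge, 60 x 30 x 58 mm. Origin at the centre of its underside.
- marker: Bystander, leave alone: flat-sided marker pen lying along its x axis, 110 mm long, 14 mm thick. Origin at the centre of its underside.
Mind the look-alikes: they are no part of the job. There is more than one size of the part that bears lid_center; the job needs the middle-sized.

How it is judged:
By the outcome, as a careful person would: the job done as asked, in the order asked, and still so for the second after the job is handed in, with the robot touching nothing.
It also fails if it takes over 69 s, if anything falls off the work surface, if the arm or the gripper's body presses on something with over 40 N, if the wrist force passes 120 N, or if a joint passes its speed limit or range.

## Robot

A 6-joint arm with a two-finger parallel gripper is mounted at the origin on the work surface. World frame = base frame: x ahead of the robot, y to its left, z up, the work surface at z = 0. Lengths are in mm, angles in rad, forces in N, time in s.
With the tool pointing down it reaches from about 350 to 775 mm from the base axis. Payload 7.3 kg.
Tool frame: the origin (TCP) lies midway between the tips of the shut fingers; the grasp point (between the pads) lies 19 mm behind it; z points along the fingers, y is the line along which they close (so a half turn about z gives the same grasp; the last joint's range is limited). The gripper opens to 92 mm and grips with 3 to 60 N. Pads are 19 mm wide; open, the fingers measure 130 mm over their backs; the gripper's body (75 mm by 190 mm) begins 47 mm behind the grasp point.
Start: joints at [1.106, 0.342, 1.524, -0, 1.275, -0.146], TCP at [164.535, 498.571, 226.741] pointing down, gripper open.
Joint ranges: [-2.53, 2.53], [-0.77, 2.02], [0.04, 2.7], [-1, 4.14], [0.28, 2.66], [-3.11, 3.11]. Speed limits (rad/s): [2.57, 2.57, 3.14, 3.14, 3.14, 3.14].

## Interface

Orientations are given as [roll, pitch, yaw] about the fixed x, y, z axes, in that order (R = Rz(yaw) Ry(pitch) Rx(roll)).
In Python, from plant import readout, vision, order, models gives the robot as it stands. The module is installed in compiled form; this text tells all that it offers.
- The arm moves only by the tool step_arm, never from a script. Its argument "series" is text: rows parted by semicolons, each of 7 numbers parted by spaces: the gripper's target within -1 to 1 (shut at 1, half-way at 0, fully open at -1), then the shift along the tool's x, y, z each as a share of 80 mm, from -1 to 1, then the turn, a rotation vector about the tool's x, y, z each as a share of 2 pi rad, from -1 to 1. In form: jaw x y z ax ay az; .... A call has 1 to 20 rows; each row is the pose to reach, as a shift and turn from the pose commanded when the call began, along the tool's axes at that moment, turning the shorter way round; what a row does not reach only later rows make up. A row lasts 1/10 s, in which the tool goes at most 50 mm and 8.59 degrees, less where a joint would pass 70% of its speed; a pose out of reach is approached as far as the arm can. A call with a number of a shift or a turn outside -1 to 1 is refused whole. A call with a gripper value outside its range is refused whole. The fingers move at their own pace and stop on an object; the grip force is fixed at half the most. Time passes only in rows, so rows that repeat a pose let the fingers close. It gives the time, the measured TCP pose, the force, the opening and the grip force at its end, in the units of the state.
- readout.get_obs(): the state, without advancing time (a new reading comes with each control period).
- vision.capture(name): name is "scene" or "top" or "wrist"; returns a dict with "frame" (480x640x3 uint8, red, green, blue), "depth" (480x640 float32, mm along the optical axis (not along the pixel's ray), 0 where there is no reading), "fovy" (degrees; the focal length in pixels is half the picture's height over the tangent of half this angle, whatever the lens; pixels are square), "cx", "cy" (the principal point, pixels), "rvec" (rotation vector, rad) and "tvec" (3), from world to camera coordinates, as OpenCV has them; the wrist camera has in their place "mount" (4x4, takes a point from camera to tool coordinates, whose origin is the TCP and whose axes are the flange's). Camera axes: x right, y down, z forward; pixel columns grow to the right and rows downward; lengths in mm; the calibration is good to about 2 mm. The wrist camera is an equidistant fisheye: a pixel r from the principal point sees the ray r / f radians off the axis. A picture is of the moment at which its call begins: read the wrist's pose just before it.
- order.close_job(): hands the job in; it is judged then, once.
Trained networks look in a picture, given as the dict that the camera call returned (one of the last four; its "shot" number tells which), for a name from the list of things; names that differ only in an ending like _2 or _b are one class to them, and where a whole thing is asked for, a point or a joint stands for the part that bears it (a point fixed in the world has none). Each returns a list of dicts, best first, with "p" (0 to 1); they miss things now and then, are a little off and sometimes report something else, mostly with a low value. They report only what shows in the picture. A call takes as long as a camera call. They do not tell look-alikes from the thing itself.
- models.look_for(picture, thing): "position" ([column, row] in pixels, amid what is visible of it).
- models.pinpoint(picture, thing): "position" ([column, row] in pixels: a listed point, or the origin of a listed thing).
The state is a dict: "time": time; "joint_positions": joint angles; "dq": joint speeds; "tau": joint torques, N m; "tool_pos": TCP position; "tcp_rot": TCP orientation; "contact_force": force on the tool from outside, world axes, zero at the start; "moment": the same for the moment, N m; "grip_width": finger opening in mm; "finger_force": force on a finger pad.
Only numpy, scipy, OpenCV 4.12 (cv2) and the standard library are available. Lean on these libraries where they do the work, as an engineer would, in place of code of your own. Each camera call takes 0.05 s, during which the arm holds its last target. There are 200 camera calls.

## Working session

There is one attempt and no reset: what is moved stays moved. The work goes in short steps, Python scripts to look and compute and a tool call to move; the robot and the scene stay as the last step left them, time stands still between calls to the robot, and variables do not carry over. Pictures are saved under pics/ and viewed, at most 10 in all, crops included, and the job is handed in when it is done.

Besides the shell and the picture viewer there is one more tool, called after "Emit:" by a JSON object that holds its "fn" and its "kwargs". step_arm: Moves the arm, as the interface text tells. Shift numbers are shares of 80 mm and turn numbers shares of 2 pi rad, none past 1 either way. Its arguments: {"type":"object","properties":{"series":{"type":"string"}},"required":["series"]}

```bash
mkdir -p pics
cat > h.py <<'E'
import numpy as np, cv2
from scipy.spatial.transform import Rotation as R
from plant import readout, vision, order, models
def cam(n):
    o=readout.get_obs(); c=vision.capture(n); c['name']=n
    f=240/np.tan(np.radians(c['fovy'])/2); c['f']=f
    if 'mount' in c:
        T=np.eye(4);T[:3,:3]=R.from_euler('xyz',o['tcp_rot']).as_matrix();T[:3,3]=o['tool_pos'];c['T']=T@np.array(c['mount']); c['fish']=1
    else:
        T=np.eye(4);Rm=cv2.Rodrigues(np.array(c['rvec'],float))[0];T[:3,:3]=Rm.T;T[:3,3]=-Rm.T@np.array(c['tvec'],float).ravel();c['T']=T; c['fish']=0
    return c
def ray(c,p):
    x=np.array([(p[0]-c['cx']),(p[1]-c['cy'])])/c['f']
    if c['fish']:
        r=np.hypot(*x); x=x*(np.tan(r)/r if r>1e-9 else 1)
    d=np.array([x[0],x[1],1.]); return c['T'][:3,:3]@d
def at_depth(c,p,z=None):
    if z is None:
        u,v=int(round(p[0])),int(round(p[1])); w=c['depth'][max(0,v-2):v+3,max(0,u-2):u+3]; w=w[w>0]
        if len(w)==0: return None
        z=np.median(w)
    return c['T'][:3,3]+z*ray(c,p)
def at_z(c,p,z):
    d=ray(c,p);o=c['T'][:3,3];return o+d*(z-o[2])/d[2]
def cloud(c):
    v,u=np.mgrid[0:480,0:640]; x=(u-c['cx'])/c['f'];y=(v-c['cy'])/c['f']
    if c['fish']:
        r=np.hypot(x,y)+1e-9;k=np.tan(r)/r;x=x*k;y=y*k
    P=np.stack([x,y,np.ones_like(x)],-1)*c['depth'][...,None]
    W=P@c['T'][:3,:3].T+c['T'][:3,3]; W[c['depth']<=0]=np.nan; return W
def save(c,n): cv2.imwrite('pics/'+n+'.png',c['frame'][...,::-1])
E
cat > a.py <<'E'
from h import *
np.set_printoptions(precision=0,suppress=True)
print(readout.get_obs())
for n in ['scene','top']:
    c=cam(n); save(c,n+'1'); print(n,c['T'][:3,3],c['fovy'])
    for t in ['tumbler','wheel_top','bowl_rim','lid_center','board_top','glue','nozzle','model','block','cutoff','tape','marker']:
        for r in models.pinpoint(c,t)[:4]:
            if r['p']>.2: print(t,round(r['p'],2),np.array(r['position']),at_depth(c,r['position']))
E
python3 a.py
```

```text
{'time': 0.0, 'joint_positions': array([ 1.,  0.,  2., -0.,  1., -0.]), 'dq': array([-0.,  0.,  0., -0., -0., -0.]), 'tau': array([ -0., -43., -24.,   0.,   0.,  -0.]), 'tool_pos': array([164., 498., 226.]), 'tcp_rot': array([-3., -0.,  3.]), 'contact_force': array([ 0.,  0., -1.]), 'moment': array([-0., -0., -0.]), 'finger_force': 0.0, 'grip_width': 91.88737153805133}
scene [1216. -351.  870.] 54.909197585611196
tumbler 0.88 [233. 328.] [ 652. -274.   76.]
lid_center 0.92 [204. 241.] [ 326. -246.   24.]
lid_center 0.64 [226. 281.] [ 595. -256.  154.]
lid_center 0.59 [268. 393.] [ 784. -256.   13.]
board_top 0.75 [443. 246.] [610. 304.   5.]
glue 0.76 [288. 323.] [ 661. -158.   29.]
nozzle 0.65 [180. 328.] [ 567. -371.   31.]
model 0.63 [349. 306.] [674. -13.  18.]
block 0.75 [497. 248.] [690. 410.  23.]
cutoff 0.95 [379. 337.] [790.  -7.  46.]
tape 0.56 [332. 275.] [591. -12.  41.]
marker 0.62 [310. 246.] [458.  -6.  13.]
top [ 471.   -9. 1221.] 55.571529463392004
tumbler 0.95 [415. 226.] [ 576. -222.  156.]
wheel_top 0.72 [416. 273.] [ 465. -239.   60.]
lid_center 0.89 [419. 153.] [ 786. -266.   13.]
lid_center 0.78 [410. 334.] [ 307. -227.   25.]
lid_center 0.71 [429. 216.] [ 599. -254.  156.]
board_top 0.72 [202. 218.] [618. 319.   7.]
glue 0.51 [374. 210.] [ 622. -135.   89.]
cutoff 0.78 [316. 164.] [752.  10.  51.]
cutoff 0.33 [158. 202.] [657. 427.  37.]
tape 0.87 [322. 238.] [556.  -2.  58.]
tape 0.53 [205. 220.] [612. 312.   8.]
tape 0.21 [417. 274.] [ 462. -242.   57.]
marker 0.54 [322. 285.] [436.  -0.  13.]
```

View pics/top1.png

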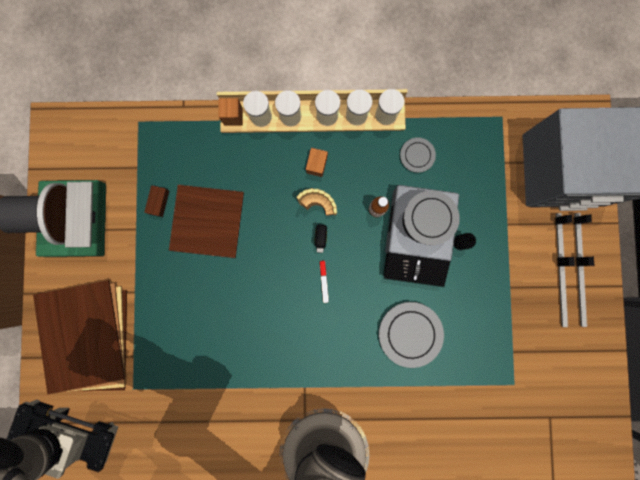

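View pics/scene1.png

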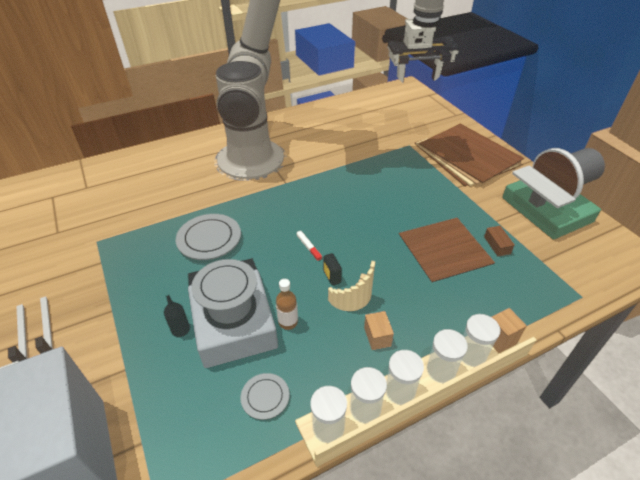

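```bash
cat > b.py <<'E'
from h import *
np.set_printoptions(precision=1,suppress=True)
cs=[cam('top'),cam('scene')]
for c in cs:
    W=cloud(c); X,Y,Z=W[...,0],W[...,1],W[...,2]
    for nm,m in [('lid mid',(Z>148)&(Z<162)&(abs(X-596)<90)&(abs(Y+255)<90)),
              ('lid far',(Z>8)&(Z<40)&(abs(X-785)<75)&(abs(Y+262)<75)),('lid near',(Z>15)&(Z<40)&(abs(X-315)<85)&(abs(Y+240)<85)),
              ('board',(Z>3.5)&(Z<12)&(abs(X-615)<130)&(abs(Y-310)<130)),('base',(Z>68)&(Z<80)&(abs(X-596)<150)&(abs(Y+255)<110))]:
        P=W[m]
        if len(P)<20: print(nm,len(P));continue
        q=P[:,:2].astype(np.float32); r=cv2.minAreaRect(q); e=cv2.minEnclosingCircle(q)
        print(c['name'],nm,len(P),'medz %.1f'%np.median(P[:,2]),'rect',np.array(r[0]),np.array(r[1]),'%.1f'%r[2],'circ',np.array(e[0]),'%.1f'%e[1],'mean',P.mean(0))
    m=(Z>36)&(Z<75)&(abs(X-470)<70)&(abs(Y+240)<90); P=W[m]
    print('panel',len(P)); A=np.c_[P[:,:2],np.ones(len(P))]; s=np.linalg.lstsq(A,P[:,2],rcond=None)[0]; print(s,np.degrees(np.arctan2(s[1],s[0])),np.degrees(np.arctan(np.hypot(*s[:2]))))
E
python3 b.py
```

```text
top lid mid 2371 medz 155.0 rect [ 594.3 -259.9] [127.7 128.9] 88.1 circ [ 594.9 -260.2] 65.3 mean [ 594.3 -260.   154.9]
top lid far 993 medz 13.5 rect [ 793.5 -241.9] [160.5  95. ] 57.8 circ [ 791.1 -239.5] 84.3 mean [ 784.5 -259.    13.5]
top lid near 3190 medz 24.5 rect [ 309.6 -234. ] [158.1 159. ] 90.0 circ [ 305.7 -229.8] 84.2 mean [ 306.7 -231.1   24.5]
top board 5336 medz 6.6 rect [614.8 309.6] [259.4 259.9] 89.9 circ [614.1 309.4] 182.3 mean [610.4 310.1   6.8]
top base 2245 medz 74.7 rect [ 583.4 -255.5] [222.5 211.2] 6.7 circ [ 583.9 -259.7] 120.7 mean [ 566.4 -240.3   74.5]
panel 2063
[   0.4   -0.1 -125.2] -9.108027383510223 19.801169002714083
scene lid mid 2611 medz 154.2 rect [ 596.7 -262.5] [128.3 131.3] 76.1 circ [ 596.1 -263.7] 67.0 mean [ 600.4 -264.   154.2]
scene lid far 1786 medz 13.0 rect [ 803.7 -260.3] [134.5  94.2] 12.4 circ [ 805.  -249.2] 72.9 mean [ 787.7 -264.2   13. ]
scene lid near 2270 medz 23.0 rect [ 312.2 -235.3] [163.3 160.4] 0.8 circ [ 308.5 -231. ] 86.7 mean [ 313.8 -234.7   22.9]
scene board 3097 medz 5.5 rect [614.7 310. ] [258.2 256.8] 0.3 circ [611.7 308.3] 176.5 mean [619.9 306.2   5.7]
scene base 2669 medz 74.4 rect [ 593.2 -252.6] [234.  183.5] 80.6 circ [ 593.5 -250.5] 124.8 mean [ 634.  -269.4   74.5]
panel 222
[   0.4   -0.1 -136.2] -7.905134665163565 20.789403835048233
```

The top view shows the middle-sized lid on the bowl (431,216). The wheel is in the black panel (417,270), the board is at (206,221), and the larger and smaller look-alike lids are at (411,334) and (418,154). In the scene view the gripper is at about (430,50).

```bash
cat > c.py <<'E'
from h import *
np.set_printoptions(precision=3,suppress=True)
o=readout.get_obs(); print(o['joint_positions'],o['tool_pos'],o['tcp_rot'],o['contact_force'])
Rm=R.from_euler('xyz',o['tcp_rot']).as_matrix(); print(Rm)
c=cam('top'); W=cloud(c); f=c['frame'].astype(int)
# board: brown pixels
X,Y,Z=W[...,0],W[...,1],W[...,2]
m=(f[...,0]>f[...,1]+12)&(abs(X-615)<130)&(abs(Y-311)<105)&(Z<14)
m=cv2.morphologyEx(m.astype(np.uint8),cv2.MORPH_OPEN,np.ones((5,5)))
cn=max(cv2.findContours(m,0,2)[0],key=cv2.contourArea)[:,0]; 
q=np.array([at_z(c,p,6)[:2] for p in cn],np.float32); print('board',cv2.minAreaRect(q))
# tumbler outline above z 68 (top box), plus panel
m=(Z>35)&(Z<80)&(abs(X-560)<160)&(abs(Y+250)<95)
m=cv2.morphologyEx(m.astype(np.uint8),cv2.MORPH_OPEN,np.ones((3,3)))
q=W[m>0][:,:2].astype(np.float32); print('tumbler',cv2.minAreaRect(q))
yaw=-0.135
for n,yw in [('a',yaw),('b',yaw+np.pi)]:
    xt=np.array([np.cos(yaw),np.sin(yaw),0]);yt=np.array([-np.sin(yaw),np.cos(yaw),0])
    z=0.4226*xt-np.array([0,0,.9063]); y=yt*(1 if n=='a' else -1); x=np.cross(y,z)
    T=np.c_[x,y,z]; print(n,'rotvec/2pi',R.from_matrix(Rm.T@T).as_rotvec()/2/np.pi)
s=cv2.imread('pics/scene1.png')[0:100,360:480]; cv2.imwrite('pics/grip.png',cv2.resize(s,None,fx=5,fy=5,interpolation=2))
w=cam('wrist'); save(w,'wrist1'); print(w['mount'])
E
python3 c.py
```

```text
[ 1.106  0.342  1.524  0.     1.275 -0.146] [164.548 498.575 226.749] [3.141 0.    2.823] [ 0.004 -0.517  0.677]
[[-0.95   0.313  0.   ]
 [ 0.313  0.95   0.   ]
 [-0.     0.    -1.   ]]
board ((610.8335571289062, 309.2110290527344), (179.63465881347656, 178.85467529296875), 82.8895034790039)
tumbler ((559.6600341796875, -253.96302795410156), (160.8511962890625, 242.87327575683594), 81.21018981933594)
a rotvec/2pi [-0.006 -0.069 -0.029]
b rotvec/2pi [-0.102  0.009  0.46 ]
[[   0.001   -0.957   -0.292   79.161]
 [   1.       0.001    0.001    0.346]
 [  -0.      -0.292    0.957 -158.945]
 [   0.       0.       0.       1.   ]]
```

View pics/grip.png

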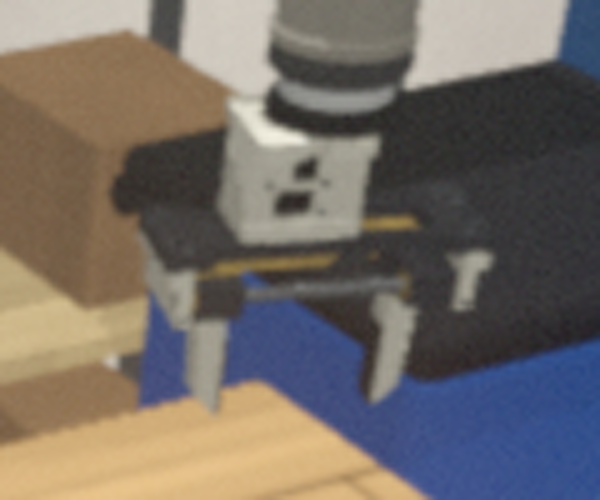

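The gripper's wide side (190 mm) lies along its closing axis. I'm moving over to the tumbler with the fingers shut.

Emit:
{"fn": "step_arm", "kwargs": {"series": "1 -0.5 0 0 0 0 0;1 -1 0 0 0 0 0;1 -1 0 0 0 0 0"}}

```text
time: 1.8
tool_pos: [244.2, 472.3, 226.6]
tcp_rot: [3.141, 0.002, 2.819]
contact_force: [-0.2, -0.3, 0.1]
grip_width: 72.3
finger_force: 0.0
```

Emit:
{"fn": "step_arm", "kwargs": {"series": "1 -0.5 -0.5 0 0 0 0;1 -1 -1 0 0 0 0;1 -1 -1 0 0 0 0;1 -1 -1 0 0 0 0"}}

```text
time: 2.2
tool_pos: [291.9, 371.4, 227.1]
tcp_rot: [3.141, 0.0, 2.82]
contact_force: [-0.6, 0.0, 0.4]
grip_width: 40.1
finger_force: 0.0
```

Emit:
{"fn": "step_arm", "kwargs": {"series": "1 -0.5 -0.5 0 0 0 0;1 -1 -1 0 0 0 0;1 -1 -1 0 0 0 0;1 -1 -1 0 0 0 0"}}

```text
time: 2.6
tool_pos: [342.8, 271.3, 226.9]
tcp_rot: [3.141, 0.0, 2.821]
contact_force: [-0.5, -0.1, 0.5]
grip_width: 8.6
finger_force: 0.0
```

Emit:
{"fn": "step_arm", "kwargs": {"series": "1 -0.5 -0.5 0 0 0 0;1 -1 -1 0 0 0 0;1 -1 -1 0 0 0 0;1 -1 -1 0 0 0 0"}}

```text
time: 3.0
tool_pos: [393.9, 170.7, 226.7]
tcp_rot: [3.141, 0.0, 2.821]
contact_force: [-0.2, 0.4, -0.6]
grip_width: 0.2
finger_force: 0.0
```

Emit:
{"fn": "step_arm", "kwargs": {"series": "1 -0.5 -0.5 0 0 0 0;1 -1 -1 0 0 0 0;1 -1 -1 0 0 0 0;1 -1 -1 0 0 0 0"}}

```text
time: 3.4
tool_pos: [444.7, 70.0, 226.5]
tcp_rot: [3.141, -0.0, 2.822]
contact_force: [-0.2, -0.3, -0.5]
grip_width: -0.1
finger_force: 0.0
```

Emit:
{"fn": "step_arm", "kwargs": {"series": "1 -0.5 -0.5 0 0 0 0;1 -1 -1 0 0 0 0;1 -1 -1 0 0 0 0;1 -1 -1 0 0 0 0"}}

```text
time: 3.8
tool_pos: [495.3, -30.7, 226.3]
tcp_rot: [3.141, -0.001, 2.822]
contact_force: [0.7, 0.4, 0.1]
grip_width: 0.0
finger_force: 0.0
```

Emit:
{"fn": "step_arm", "kwargs": {"series": "1 0 -1 0 0 0 0;1 0 -1 0 0 0 0;1 0 -1 0 0 0 0"}}

```text
time: 4.1
tool_pos: [468.7, -107.2, 226.7]
tcp_rot: [3.141, -0.001, 2.822]
contact_force: [0.4, 0.5, -0.2]
grip_width: 0.4
finger_force: 0.0
```

Emit:
{"fn": "step_arm", "kwargs": {"series": "1 0 -0.8 0 0 0 0;1 0 -0.8 0 0 0 0;1 0 -0.8 0 0 0 0;1 0 -0.8 0 0 0 0"}}

```text
time: 4.5
tool_pos: [450.1, -166.5, 226.7]
tcp_rot: [3.14, -0.0, 2.823]
contact_force: [-1.0, 0.0, 0.2]
grip_width: 0.3
finger_force: 0.0
```

```bash
cat >> h.py <<'E'
import json
TY=-0.15; TO=np.array([595.,-260,0]); TR=R.from_euler('z',TY).as_matrix()
def tw(p): return TO+TR@np.array(p,float)
def rel(o,pos,Rt):
    Rm=R.from_euler('xyz',o['tcp_rot']).as_matrix()
    return Rm.T@(np.array(pos)-o['tool_pos'])/80, R.from_matrix(Rm.T@Rt).as_rotvec()/2/np.pi
def log(o): open('log.txt','a').write(json.dumps([list(map(float,o[k])) for k in('joint_positions','tool_pos','tcp_rot')])+'\n')
def wheelR():
    z=np.array([.4226,0,-.9063]);y=np.array([0,1,0.]);return TR@np.c_[np.cross(y,z),y,z]
E
cat > d.py <<'E'
from h import *
np.set_printoptions(precision=3,suppress=True)
o=readout.get_obs();log(o);print(o['time'],o['joint_positions'],o['tool_pos'],o['tcp_rot'],o['contact_force'])
n=np.array([-.4226,0,.9063]);u=np.array([.9063,0,.4226])
c=cam('wrist');save(c,'wrist2')
for t in ['wheel_top','lid_center']:
    for r in models.pinpoint(c,t)[:3]: print(t,r['p'],r['position'],at_depth(c,r['position']))
for r in models.look_for(c,'wheel')[:2]: print('wheel',r['p'],r['position'],at_depth(c,r['position']))
W=tw([-127.3,0,64.7]);print('W',W)
print(rel(o,W+40*n+10*TR@u*0+TR@(40*n+10*u)-40*n,wheelR()))
E
python3 d.py
```

```text
4.5 [-0.515  0.26   1.642  0.001  1.24  -1.768] [ 450.119 -166.454  226.745] [ 3.14  -0.     2.823] [-1.006  0.033  0.176]
wheel_top 0.75 [251.0, 264.2] [ 469.751 -237.607   65.186]
lid_center 0.57 [210.1, 99.1] [ 308.88  -230.055   24.979]
wheel 0.58 [247.6, 265.7] [ 469.843 -240.921   66.234]
W [ 469.129 -240.977   64.7  ]
(array([-0.421, -0.829,  1.518]), array([-0.006, -0.069, -0.026]))
```

Emit:
{"fn": "step_arm", "kwargs": {"series": "1 -0.42 -0.82 0.3 0 0 0;1 -0.42 -0.82 0.7 -0.006 -0.069 -0.026;1 -0.42 -0.82 1 -0.006 -0.069 -0.026;1 -0.42 -0.82 1 -0.006 -0.069 -0.026;1 -0.42 -0.82 1 -0.006 -0.069 -0.026;1 -0.42 -0.82 1 -0.006 -0.069 -0.026"}}

```text
time: 5.3
tool_pos: [459.5, -240.0, 145.6]
tcp_rot: [3.137, 0.433, 2.986]
contact_force: [0.2, 0.1, 0.3]
grip_width: 0.7
finger_force: 0.0
```

```bash
cat > d.py <<'E'
from h import *
np.set_printoptions(precision=3,suppress=True)
o=readout.get_obs();log(o);print(o['time'],o['joint_positions'],o['tool_pos'],o['tcp_rot'],o['contact_force'])
n=np.array([-.4226,0,.9063]);u=np.array([.9063,0,.4226])
W=np.array([469.3,-240,64.9])
print(rel(o,W+TR@(6*n+10*u),wheelR()))
E
python3 d.py
```

```text
5.3 [-0.788  0.251  2.015  0.481  0.575 -2.571] [ 459.517 -239.973  145.616] [3.137 0.433 2.986] [0.17  0.149 0.297]
(array([0.189, 0.015, 0.891]), array([ 0.   , -0.001, -0.001]))
```

Emit:
{"fn": "step_arm", "kwargs": {"series": "1 0.21 0.015 0.5 0 0 0;1 0.21 0.015 0.86 0 0 0;1 0.21 0.015 0.89 0 0 0;1 0.21 0.015 0.89 0 0 0;1 0.21 0.015 0.89 0 0 0"}}

```text
time: 5.8
tool_pos: [476.9, -242.4, 76.5]
tcp_rot: [3.141, 0.436, 2.989]
contact_force: [-0.2, -0.2, 0.1]
grip_width: 0.4
finger_force: 0.0
```

Emit:
{"fn": "step_arm", "kwargs": {"series": "1 0 0 0.03 0 0 0;1 0 0 0.05 0 0 0;1 0 0 0.06 0 0 0;1 0 0 0.06 0 0 0"}}

```text
time: 6.2
tool_pos: [478.0, -242.6, 70.9]
tcp_rot: [3.14, 0.435, 2.988]
contact_force: [-0.0, -0.0, 0.1]
grip_width: 0.9
finger_force: 0.0
```

```bash
cat > e.py <<'E'
from h import *
np.set_printoptions(precision=2,suppress=True)
o=readout.get_obs();log(o)
n=np.array([-.4226,0,.9063]);u=np.array([.9063,0,.4226]);b=TR@np.c_[u,[0,1,0],n]
W=np.array([469.3,-240,64.9])
print(o['time'],o['joint_positions'],'uyn',b.T@(o['tool_pos']-W),'force uyn',b.T@o['contact_force'])
E
python3 e.py
```

```text
6.2 [-0.76  0.42  2.06  0.69  0.39 -2.79] uyn [10.67 -1.24  1.65] force uyn [ 0.01 -0.01  0.1 ]
```

Emit:
{"fn": "step_arm", "kwargs": {"series": "1 0.02 0.015 0.015 0 0 0;1 0.03 0.015 0.02 0 0 0;1 0.03 0.015 0.02 0 0 0"}}

```text
time: 6.5
tool_pos: [476.5, -240.9, 68.0]
tcp_rot: [3.139, 0.434, 2.988]
contact_force: [-0.4, 0.2, -0.2]
grip_width: 0.4
finger_force: 0.3
```

Emit:
{"fn": "step_arm", "kwargs": {"series": "1 0 0 0.006 0 0 0;1 0 0 0.012 0 0 0;1 0 0 0.012 0 0 0"}}

```text
time: 6.8
tool_pos: [477.2, -241.0, 68.0]
tcp_rot: [3.14, 0.435, 2.989]
contact_force: [-5.2, 3.0, 8.2]
grip_width: 0.4
finger_force: 5.2
```

```bash
python3 e.py
```

```text
6.8 [-0.76  0.42  2.06  0.71  0.38 -2.8 ] uyn [ 8.49  0.14 -0.59] force uyn [-1.56  2.21  9.79]
```

Emit:
{"fn": "step_arm", "kwargs": {"series": "1 0.03 0 -0.004 0 0 0;1 0.06 0 -0.004 0 0 0;1 0.1 0 -0.004 0 0 0;1 0.14 0 -0.004 0 0 0;1 0.18 0 -0.004 0 0 0;1 0.22 0 -0.004 0 0 0"}}

```text
time: 7.4
tool_pos: [461.2, -238.6, 60.6]
tcp_rot: [3.14, 0.435, 2.989]
contact_force: [-1.7, 1.8, 4.6]
grip_width: 0.6
finger_force: 2.5
```

```bash
cat >> e.py <<'E'
w=cam('wrist');save(w,'w%d'%(o['time']*100)); t=cam('top'); s=cam('scene')
cv2.imwrite('pics/tc%d.png'%(o['time']*100),cv2.resize(t['frame'][235:300,370:460,::-1],None,fx=7,fy=7,interpolation=2))
E
python3 e.py
```

```text
7.4 [-0.78  0.42  2.11  0.79  0.36 -2.91] uyn [-9.23  0.16 -0.45] force uyn [0.23 1.54 5.02]
```

Emit:
{"fn": "step_arm", "kwargs": {"series": "1 0 0 -0.05 0 0 0;1 -0.12 0 -0.06 0 0 0;1 -0.23 0 -0.06 0 0 0;1 -0.23 0 -0.03 0 0 0;1 -0.23 0 -0.01 0 0 0;1 -0.23 0 0 0 0 0;1 -0.2 0 0 0 0 0;1 -0.16 0 0 0 0 0;1 -0.12 0 0 0 0 0;1 -0.08 0 0 0 0 0;1 -0.04 0 0 0 0 0;1 0 0 0 0 0 0"}}

```text
time: 8.75
tool_pos: [461.6, -239.5, 60.9]
tcp_rot: [3.141, 0.437, 2.988]
contact_force: [1.7, -0.9, 5.2]
grip_width: 0.2
finger_force: 2.1
```

Emit:
{"fn": "step_arm", "kwargs": {"series": "1 0 0 -0.05 0 0 0;1 -0.12 0 -0.06 0 0 0;1 -0.23 0 -0.06 0 0 0;1 -0.23 0 -0.03 0 0 0;1 -0.23 0 -0.01 0 0 0;1 -0.23 0 0 0 0 0;1 -0.2 0 0 0 0 0;1 -0.16 0 0 0 0 0;1 -0.12 0 0 0 0 0;1 -0.08 0 0 0 0 0;1 -0.04 0 0 0 0 0;1 0 0 0 0 0 0"}}

```text
time: 9.95
tool_pos: [461.5, -239.4, 60.9]
tcp_rot: [3.141, 0.437, 2.988]
contact_force: [2.0, -0.2, 5.0]
grip_width: 0.5
finger_force: 2.1
```

```bash
python3 e.py
```

```text
9.95 [-0.78  0.42  2.11  0.79  0.36 -2.91] uyn [-8.74 -0.61 -0.35] force uyn [3.95 0.09 3.72]
```

Emit:
{"fn": "step_arm", "kwargs": {"series": "1 0 0 -0.05 0 0 0;1 -0.12 0 -0.06 0 0 0;1 -0.23 0 -0.06 0 0 0;1 -0.23 0 -0.03 0 0 0;1 -0.23 0 -0.01 0 0 0;1 -0.23 0 0 0 0 0;1 -0.2 0 0 0 0 0;1 -0.16 0 0 0 0 0;1 -0.12 0 0 0 0 0;1 -0.08 0 0 0 0 0;1 -0.04 0 0 0 0 0;1 0 0 0 0 0 0"}}

```text
time: 11.3
tool_pos: [461.5, -239.4, 60.9]
tcp_rot: [3.141, 0.437, 2.988]
contact_force: [1.2, -0.5, 5.1]
grip_width: 0.4
finger_force: 2.1
```

Emit:
{"fn": "step_arm", "kwargs": {"series": "1 0 0 -0.4 0 0 0;1 0 0 -0.9 0 0 0;1 0 0 -1 0 0 0;1 0 0 -1 0 0 0"}}

```text
time: 11.7
tool_pos: [427.7, -234.0, 133.7]
tcp_rot: [3.141, 0.437, 2.989]
contact_force: [-0.8, 0.5, -0.3]
grip_width: 0.5
finger_force: 0.0
```

```bash
sed -i 's/^w=cam.*/w=cam("wrist");save(w,"w%d"%(o["time"]*100))/;/^cv2/d' e.py; python3 e.py; ls pics; cat log.txt | tail -3
```

```text
11.7 [-0.84  0.22  2.11  0.55  0.53 -2.7 ] uyn [-8.99 -0.29 80.11] force uyn [-0.89  0.42  0.06]
grip.png
scene1.png
tc740.png
tc994.png
top1.png
w1170.png
w740.png
w994.png
wrist1.png
wrist2.png
[[-0.7821771831516121, 0.4180897532769598, 2.106454918067554, 0.7900331889368033, 0.35914494494312715, -2.9114705635888427], [461.2386125810325, -238.6231673589052, 60.5932014468568], [3.1397818395334505, 0.43541834849616823, 2.9885939885995163]]
[[-0.7826075672398499, 0.4180042473994868, 2.105881963204501, 0.7911038249019333, 0.35799022204648495, -2.9122638095370954], [461.52833981506086, -239.43812865164276, 60.886008990465925], [3.141150296555661, 0.43657928843972416, 2.9881124506281425]]
[[-0.8385356523420556, 0.22318322703823537, 2.1050945640060466, 0.5536166052029077, 0.5348215996235661, -2.697342123569847], [427.7236641015016, -234.0051264814646, 133.70820192169043], [3.1412988200244865, 0.43669344889366046, 2.9885555274600257]]
```

```bash
cat > kin.py <<'E'
from h import *
from scipy.optimize import least_squares
RZ=lambda a:R.from_euler('z',a).as_matrix(); RY=lambda a:R.from_euler('y',a).as_matrix()
V=lambda *a:np.array(a,float)
LIM=np.array([[-2.53,2.53],[-0.77,2.02],[0.04,2.7],[-1,4.14],[0.28,2.66],[-3.11,3.11]])
def fk(q,p,s4=1):
    d1,a1,L2,a3,L3,lat,Lt,at=p
    A=RZ(q[0]);B=A@RY(q[1]);C=B@RY(q[2]);D=C@RZ(s4*q[3]);E=D@RY(q[4]);F=E@RZ(q[5]+np.pi/2)
    pos=A@V(a1,lat,d1)+B@V(0,0,L2)+C@V(a3,0,L3)+E@V(at,0,Lt); return pos,F
L=[[[1.10600,.342,1.524,0,1.275,-.146],[164.548,498.575,226.749],[3.141,0,2.823]]]+[json.loads(l) for l in open('log.txt')]
def fit():
    best=None
    for s4 in(1,-1):
        ro=[np.degrees(np.linalg.norm(R.from_matrix(fk(l[0],[0]*8,s4)[1].T@R.from_euler('xyz',l[2]).as_matrix()).as_rotvec())) for l in L]
        g=lambda p:np.r_[np.concatenate([fk(l[0],p,s4)[0]-l[1] for l in L]),(p-P0)*.003]
        P0=V(350,50,350,0,350,76,250,0)
        r=least_squares(g,P0); 
        if best is None or max(ro)<best[0]: best=(max(ro),s4,r.x,np.abs(r.fun[:-8]).max())
    return best
K=fit()
def ik(pos,Rt,seeds=30,q0=None,rng=np.random.default_rng(0)):
    s4,p=K[1],K[2]; out=[]
    for i in range(seeds):
        x0=LIM[:,0]+rng.random(6)*(LIM[:,1]-LIM[:,0]) if q0 is None or i else q0
        def g(q):
            P,F=fk(q,p,s4); return np.r_[(P-pos)/100,R.from_matrix(F.T@Rt).as_rotvec()]
        r=least_squares(g,np.clip(x0,LIM[:,0]+.001,LIM[:,1]-.001),bounds=LIM.T,max_nfev=60)
        if r.cost<1e-6 and not any(np.abs(r.x-o).max()<.05 for o in out): out.append(r.x)
        if q0 is not None and out: break
    return out
def gripR(az,beta,sgn):  # tool z points along azimuth az, beta below horizontal; tool y = sgn*(disc-normal up)
    h=V(np.cos(az),np.sin(az),0);z=h*np.cos(beta)-V(0,0,np.sin(beta));y=sgn*(h*np.sin(beta)+V(0,0,np.cos(beta)));return np.c_[np.cross(y,z),y,z]
if __name__=='__main__':
    np.set_printoptions(precision=2,suppress=True); print(K)
    for nm,c in [('lid',V(595,-260,152)),('board',V(611,309,22))]:
        for b in(10,25,40):
            for azd in range(-180,180,30):
                for s in(1,-1):
                    az=np.radians(azd);pos=c-V(np.cos(az),np.sin(az),0)*52
                    S=ik(pos,gripR(az,np.radians(b),s),8)
                    if S: print(nm,b,azd,s,S[0],len(S))
E
time python3 kin.py
```

```text
(np.float64(0.012678675290553634), 1, array([222.99,   0.2 , 505.72,  46.29, 379.43,  76.4 , 317.97,   0.04]), np.float64(0.057124971380801526))
lid 10 -30 -1 [-0.54  0.78  2.44  3.13  1.48 -0.  ] 1
lid 10 0 1 [-1.07  0.76  2.29  2.06  1.35 -3.06] 1
lid 10 0 -1 [-1.07  0.76  2.29  2.06  1.35  0.08] 1
lid 10 30 1 [-1.16  0.84  1.8   1.39  1.47 -2.64] 1
lid 10 30 -1 [-1.16  0.84  1.8   1.39  1.47  0.5 ] 1
lid 10 60 1 [-1.06  1.04  1.2   1.08  1.86 -2.36] 1
lid 10 60 -1 [-1.06  1.04  1.2   1.08  1.86  0.78] 1
lid 10 90 1 [-0.9   1.37  0.39  1.1   2.38 -2.05] 1
lid 10 90 -1 [-0.9   1.37  0.39  1.1   2.38  1.09] 1
lid 25 -120 1 [-0.05  1.03  0.96 -0.97  1.77  2.16] 1
lid 25 -120 -1 [-0.05  1.03  0.96 -0.97  1.77 -0.98] 1
lid 25 -30 -1 [-0.54  0.51  2.36  3.13  0.86  0.  ] 1
lid 25 0 1 [-1.01  0.54  2.23  1.94  0.96 -2.76] 1
lid 25 0 -1 [-1.01  0.54  2.23  1.94  0.96  0.38] 1
lid 25 30 1 [-1.11  0.69  1.79  1.25  1.27 -2.44] 1
lid 25 30 -1 [-1.11  0.69  1.79  1.25  1.27  0.7 ] 1
lid 25 60 1 [-1.03  0.92  1.23  0.93  1.71 -2.3 ] 1
lid 25 60 -1 [-1.03  0.92  1.23  0.93  1.71  0.84] 1
lid 25 
[... 1854 characters left out ...]
7  2.18] 1
board 40 -60 -1 [ 0.78  1.05  1.12 -0.86  1.37 -0.96] 1
board 40 0 -1 [ 0.6   0.74  2.03  4.02  0.6  -0.37] 1
board 40 30 1 [ 0.23  0.71  2.17  2.76  0.63 -3.02] 1
board 40 30 -1 [0.23 0.71 2.17 2.76 0.63 0.12] 1
board 40 60 1 [-0.05  0.75  1.96  1.65  0.75 -2.58] 1
board 40 60 -1 [-0.05  0.75  1.96  1.65  0.75  0.56] 1
board 40 90 1 [-0.1   0.89  1.54  1.01  1.12 -2.33] 1
board 40 90 -1 [-0.1   0.89  1.54  1.01  1.12  0.81] 1
board 40 120 1 [-0.03  1.1   0.99  0.71  1.6  -2.31] 1
board 40 120 -1 [-0.03  1.1   0.99  0.71  1.6   0.83] 1
board 40 150 1 [ 0.1   1.44  0.18  0.59  2.21 -2.33] 1
board 40 150 -1 [0.1  1.44 0.18 0.59 2.21 0.81] 1
real	0m59.581s
user	0m59.983s
sys	0m0.152s
```

View pics/w1170.png

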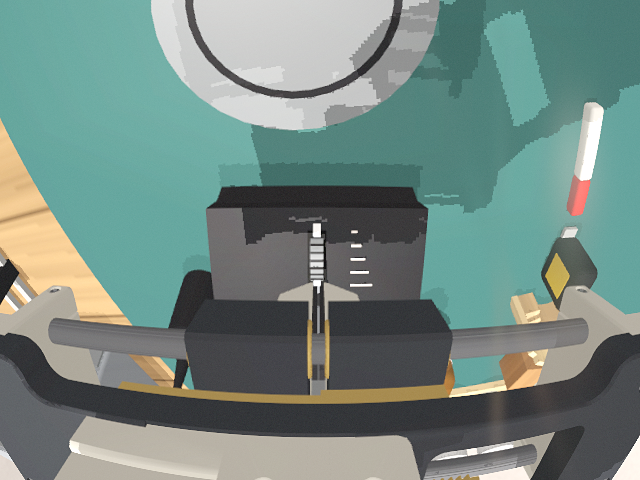

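The white index mark on the wheel is now at the bottom of the slot (317,230), and the wheel resisted further rolling, so it is at the off stop. My kinematic model fits the logged poses to within 0.06 mm, so I'll plan the lid grasp with it.

```bash
cat > plan.py <<'E'
from kin import *
from scipy.spatial.transform import Slerp
np.set_printoptions(precision=3,suppress=True)
def chain(q,pos,Rt,wps):
    for nm,p,Rn in wps:
        d=Rt.T@(p-pos)/80; a=R.from_matrix(Rt.T@Rn).as_rotvec()
        ok=True; sl=Slerp([0,1],R.from_matrix([Rt,Rn])); qs=q
        for s in np.linspace(.25,1,4):
            S=ik(pos+s*(p-pos),sl(s).as_matrix(),1,q0=qs)
            if not S or np.abs(S[0]-qs).max()>1.2: ok=False;break
            qs=S[0]
        print(nm,'shift',d,'turn',a/2/np.pi,'deg %.0f'%np.degrees(np.linalg.norm(a)),'q',qs if ok else 'FAIL at %.2f'%s, 'pos',p)
        pos,Rt,q=p,Rn,qs
C=V(595,-260,0)
def pt(r,z,az): return V(C[0]-r*np.cos(az),C[1]-r*np.sin(az),z)
def obs():
    o=readout.get_obs(); return o,np.array(o['joint_positions']),np.array(o['tool_pos']),R.from_euler('xyz',o['tcp_rot']).as_matrix()
E
cat > p1.py <<'E'
from plan import *
o,q,pos,Rt=obs()
for azd in (10,20):
    az=np.radians(azd);b=np.radians(25);G=gripR(az,b,1);yu=G[:,1];zt=G[:,2]
    ins=pt(52,141,az)+23*yu; tip=pt(42.8,191.4,az)+23*yu+6*zt; 
    chain(q,pos,Rt,[('mid',pos+V(-10,-20,60),gripR(az,np.radians(45),1)),('pre',ins-60*zt,G),('ins',ins,G),('tip',tip,G),('close',tip-21*yu,G),('up',tip-21*yu+V(0,0,75),G)])
E
python3 p1.py
```

```text
mid shift [-0.239 -0.265 -0.716] turn [-0.064 -0.019  0.204] deg 77 q [-1.199  0.213  2.138  1.042  0.932 -2.09 ] pos [ 417.709 -253.701  192.685]
pre shift [-0.462  0.631  0.728] turn [-0.056  0.    -0.   ] deg 20 q [-1.183  0.477  2.135  1.516  1.091 -2.551] pos [ 499.81  -276.785  187.202]
ins shift [ 0.   -0.    0.75] turn [0. 0. 0.] deg 0 q [-1.051  0.56   2.084  1.649  1.027 -2.588] pos [ 553.363 -267.342  161.845]
tip shift [-0.     0.62  -0.087] turn [0. 0. 0.] deg 0 q [-1.018  0.464  2.034  1.587  1.002 -2.418] pos [ 567.778 -264.8    209.709]
close shift [-0.    -0.262  0.   ] turn [0. 0. 0.] deg 0 q [-1.038  0.498  2.06   1.609  1.015 -2.489] pos [ 559.038 -266.341  190.677]
up shift [ 0.     0.85  -0.396] turn [0. 0. 0.] deg 0 q [-1.038  0.349  1.995  1.476  1.021 -2.237] pos [ 559.038 -266.341  265.677]
mid shift [-0.239 -0.265 -0.716] turn [-0.074 -0.006  0.18 ] deg 70 q [-1.21   0.272  2.049  0.944  1.061 -2.148] pos [ 417.709 -253.701  192.685]
pre shift [-0.832  0.551  0.648] turn [-0.056  0.    -0.   ] deg 20 q [-1.202  0.546  1.964  1.317  1.211 -2.459] pos [ 504.171 -293.059  187.202]
ins shift [-0.    0.    0.75] turn [0. 0. 0.] deg 0 q [-1.083  0.611  1.941  1.426  1.136 -2.489] pos [ 555.27  -274.461  161.845]
tip shift [ 0.     0.62  -0.087] turn [0. 0. 0.] deg 0 q [-1.052  0.524  1.901  1.392  1.138 -2.349] pos [ 569.025 -269.454  209.709]
close shift [-0.    -0.263  0.   ] turn [0. 0. 0.] deg 0 q [-1.071  0.557  1.921  1.402  1.141 -2.407] pos [ 560.685 -272.49   190.677]
up shift [ 0.     0.85  -0.396] turn [0. 0. 0.] deg 0 q [-1.071  0.425  1.861  1.32   1.181 -2.203] pos [ 560.685 -272.49   265.677]
```

Emit:
{"fn": "step_arm", "kwargs": {"series": "0 -0.24 -0.27 -0.72 0 0 0;0 -0.24 -0.27 -0.72 0 0 0;0 -0.24 -0.27 -0.72 -0.074 -0.006 0.18;0 -0.24 -0.27 -0.72 -0.074 -0.006 0.18;0 -0.24 -0.27 -0.72 -0.074 -0.006 0.18;0 -0.24 -0.27 -0.72 -0.074 -0.006 0.18;0 -0.24 -0.27 -0.72 -0.074 -0.006 0.18;0 -0.24 -0.27 -0.72 -0.074 -0.006 0.18;0 -0.24 -0.27 -0.72 -0.074 -0.006 0.18;0 -0.24 -0.27 -0.72 -0.074 -0.006 0.18;0 -0.24 -0.27 -0.72 -0.074 -0.006 0.18;0 -0.24 -0.27 -0.72 -0.074 -0.006 0.18;0 -0.24 -0.27 -0.72 -0.074 -0.006 0.18"}}

```text
time: 13.05
tool_pos: [418.0, -254.0, 192.7]
tcp_rot: [2.361, -0.001, 1.922]
contact_force: [-0.0, -0.5, -0.1]
grip_width: 46.1
finger_force: 0.0
```

Emit:
{"fn": "step_arm", "kwargs": {"series": "0 -0.5 0.4 0 -0.056 0 0;0 -0.83 0.55 0 -0.056 0 0;0 -0.83 0.55 0.35 -0.056 0 0;0 -0.83 0.55 0.65 -0.056 0 0;0 -0.83 0.55 0.65 -0.056 0 0;0 -0.83 0.55 0.65 -0.056 0 0"}}

```text
time: 13.65
tool_pos: [504.6, -292.8, 187.3]
tcp_rot: [2.008, -0.001, 1.922]
contact_force: [-0.2, -1.3, -0.6]
grip_width: 45.6
finger_force: 0.0
```

```bash
cat > p2.py <<'E'
from plan import *
o,q,pos,Rt=obs(); print(o['time'],q,pos,o['grip_width'],o['contact_force'])
c=cam('top'); c2=cam('scene')
for k in(c,c2):
    for r in models.pinpoint(k,'lid_center')[:3]: print(r['p'],r['position'],at_z(k,r['position'],153))
W=cloud(c);Z=W[...,2];m=(Z>149)&(Z<160)&(abs(W[...,0]-600)<75)&(abs(W[...,1]+260)<70); P=W[m]; print(len(P),P.mean(0))
cv2.imwrite('pics/s2.png',cv2.resize(c2['frame'][200:380,110:350,::-1],None,fx=3.3,fy=3.3,interpolation=2))
az=np.radians(20);b=np.radians(25);G=gripR(az,b,1);yu=G[:,1];zt=G[:,2]
ins=pt(52,141,az)+23*yu
chain(q,pos,Rt,[('ins',ins,G)])
E
python3 p2.py
```

```text
13.65 [-1.201  0.546  1.962  1.315  1.212 -2.456] [ 504.56  -292.752  187.335] 45.64173699222271 [-0.177 -1.254 -0.575]
0.9 [417.6, 154.2] [ 747.259 -232.909  153.   ]
0.82 [410.1, 336.4] [ 319.342 -203.705  153.   ]
0.74 [429.5, 216.8] [ 596.83 -256.76  153.  ]
0.78 [204.8, 238.4] [ 455.236 -258.747  153.   ]
0.73 [229.0, 285.5] [ 607.071 -254.662  153.   ]
0.73 [266.4, 392.3] [ 852.009 -273.409  153.   ]
2357 [ 594.018 -260.027  154.923]
ins shift [-0.004 -0.003  0.745] turn [-0. -0. -0.] deg 0 q [-1.083  0.611  1.941  1.426  1.136 -2.489] pos [ 555.27  -274.461  161.845]
```

View pics/s2.png

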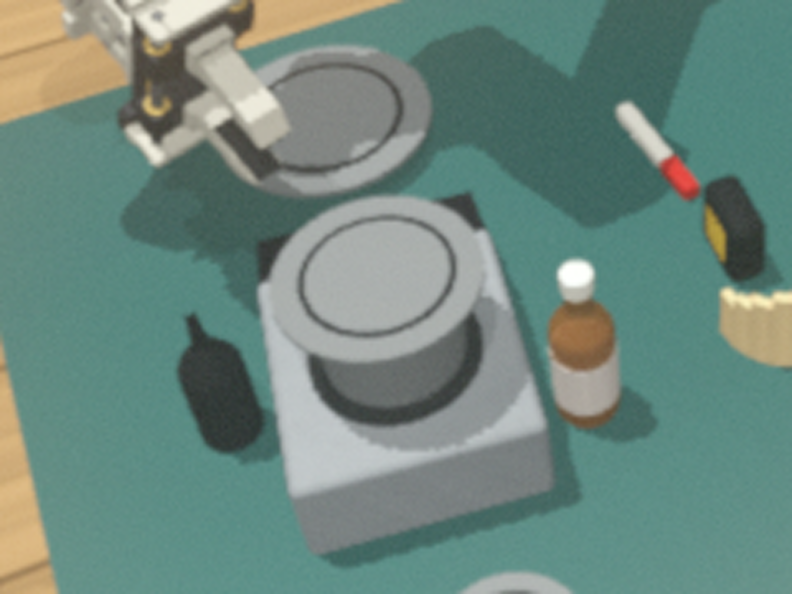

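The view shows the open gripper at (220,100) pointing at the near edge of the lid, and nothing blocks its path. Next I insert.

Emit:
{"fn": "step_arm", "kwargs": {"series": "0 0 0 0.3 0 0 0;0 0 0 0.55 0 0 0;0 0 0 0.68 0 0 0;0 0 0 0.74 0 0 0;0 0 0 0.74 0 0 0"}}

```text
time: 14.35
tool_pos: [554.7, -274.8, 162.2]
tcp_rot: [2.008, -0.001, 1.92]
contact_force: [0.7, -0.9, 0.5]
grip_width: 46.1
finger_force: 0.0
```

Emit:
{"fn": "step_arm", "kwargs": {"series": "0 0 0.05 0 0 0 0;0 0 0.1 0 0 0 0;0 0 0.15 -0.01 0 0 0;0 0 0.2 -0.02 0 0 0;0 0 0.2 -0.02 0 0 0"}}

```text
time: 14.85
tool_pos: [559.7, -273.4, 178.0]
tcp_rot: [2.008, -0.001, 1.92]
contact_force: [-0.5, -0.5, -0.7]
grip_width: 46.1
finger_force: 0.3
```

```bash
cat > p3.py <<'E'
from plan import *
o,q,pos,Rt=obs(); print(o['time'],pos,o['contact_force'],o['grip_width'],o['finger_force'])
c=cam('top'); c2=cam('scene')
W=cloud(c);Z=W[...,2];X,Y=W[...,0],W[...,1];m=(Z>149)&(Z<250)&(np.hypot(X-605,Y+256)<50); P=W[m]; A=np.c_[P[:,:2],np.ones(len(P))];s=np.linalg.lstsq(A,P[:,2],rcond=None)[0]
print('lid tilt',np.degrees(np.arctan(np.hypot(*s[:2]))),'dir',np.degrees(np.arctan2(s[1],s[0])),len(P))
cv2.imwrite('pics/s%d.png'%(o['time']*100),cv2.resize(c2['frame'][200:380,110:350,::-1],None,fx=3.3,fy=3.3,interpolation=2))
E
python3 p3.py
```

```text
14.85 [ 559.742 -273.377  177.987] [-0.479 -0.521 -0.709] 46.065819703235924 0.3389838896691799
lid tilt 15.49981523837172 dir -159.40780868406586 1423
```

Emit:
{"fn": "step_arm", "kwargs": {"series": "0 0 0.06 -0.01 0 0 0;0 0 0.12 -0.02 0 0 0;0 0 0.18 -0.03 0 0 0;0 0 0.22 -0.035 0 0 0;0 0 0.22 -0.035 0 0 0"}}

```text
time: 15.45
tool_pos: [564.5, -271.4, 194.9]
tcp_rot: [2.008, -0.001, 1.92]
contact_force: [-0.5, -0.3, 0.0]
grip_width: 46.3
finger_force: 0.3
```

```bash
python3 p3.py
```

```text
15.45 [ 564.492 -271.439  194.938] [-0.495 -0.306  0.047] 46.297501942420276 0.2669921424239874
lid tilt 27.74117782053503 dir -158.61441061565657 1443
```

```bash
ls -t pics | head -1; cp $(ls -t pics/s1*.png | head -1) pics/view.png
```

```text
s1545.png
```

View pics/view.png

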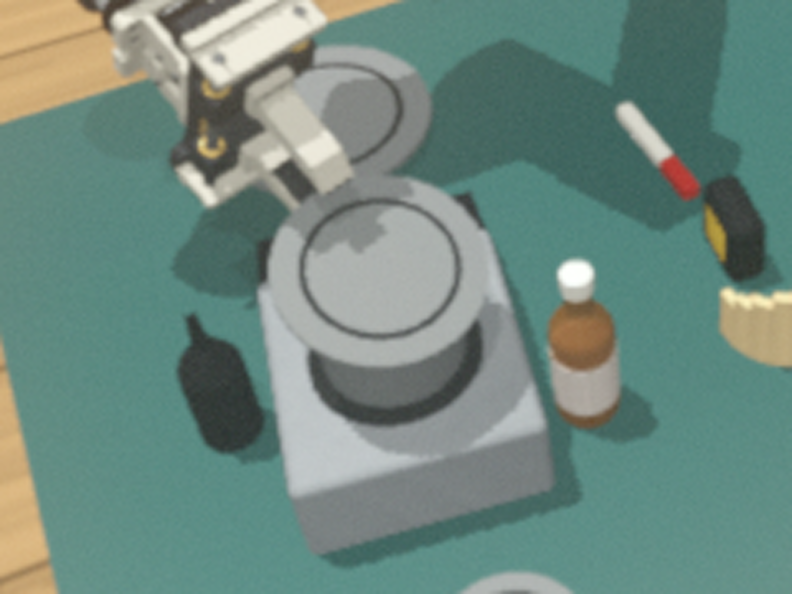

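The lid is hinging up at its near edge (345,185) and rests on the lower finger. I'll tip it further, then close.

Emit:
{"fn": "step_arm", "kwargs": {"series": "0 0 0.05 -0.005 0 0 0;0 0 0.1 -0.01 0 0 0;0 0 0.16 -0.02 0 0 0;0 0 0.16 0.03 0 0 0;0 0 0.16 0.04 0 0 0;0 0 0.16 0.04 0 0 0"}}

```text
time: 16.15
tool_pos: [572.2, -268.4, 204.3]
tcp_rot: [2.008, -0.002, 1.92]
contact_force: [-0.3, -0.2, -0.5]
grip_width: 45.9
finger_force: 0.2
```

```bash
cat > p3.py <<'E'
from plan import *
o,q,pos,Rt=obs(); print(o['time'],pos,o['contact_force'],o['grip_width'],o['finger_force'])
c=cam('top'); c2=cam('scene')
W=cloud(c);Z=W[...,2];X,Y=W[...,0],W[...,1]
h=V(np.cos(.349),np.sin(.349)); d=(X-595)*h[0]+(Y+260)*h[1]; l=-(X-595)*h[1]+(Y+260)*h[0]
for a in range(-60,75,15):
    m=(abs(d-a)<4)&(abs(l)<40)&(Z>120); lo=np.percentile(Z[m],[10,50,90]) if m.sum()>5 else None; print(a,lo)
cv2.imwrite('pics/s%d.png'%(o['time']*100),cv2.resize(c2['frame'][200:380,110:350,::-1],None,fx=3.3,fy=3.3,interpolation=2))
E
python3 p3.py
```

```text
16.15 [ 572.201 -268.38   204.299] [-0.318 -0.235 -0.531] 45.91319884821264 0.21903118584305048
-60 [313.059 316.813 319.7  ]
-45 [191.111 257.368 311.58 ]
-30 [185.347 189.317 252.092]
-15 [179.481 182.307 236.867]
0 [172.638 175.262 177.965]
15 [166.187 168.843 171.811]
30 [159.759 162.527 165.131]
45 [153.099 156.15  158.844]
60 [146.629 149.344 151.939]
```

Emit:
{"fn": "step_arm", "kwargs": {"series": "0.2 0 -0.05 0 0 0 0;0.4 0 -0.1 0 0 0 0;0.6 0 -0.15 0 0 0 0;0.75 0 -0.19 0 0 0 0;0.9 0 -0.23 0 0 0 0;1 0 -0.25 0 0 0 0;1 0 -0.25 0 0 0 0;1 0 -0.25 0 0 0 0"}}

```text
time: 17.05
tool_pos: [564.5, -271.6, 187.2]
tcp_rot: [2.006, -0.001, 1.92]
contact_force: [1.1, 1.0, 2.4]
grip_width: 4.0
finger_force: 29.9
```

```bash
python3 p3.py
```

```text
17.05 [ 564.466 -271.553  187.239] [1.061 0.977 2.41 ] 3.9645181116161403 29.917373657226562
-60 [222.091 295.269 298.353]
-45 [193.083 197.709 215.959]
-30 [186.599 189.321 195.669]
-15 [180.129 182.823 185.267]
0 [173.607 176.114 178.947]
15 [167.207 169.58  172.123]
30 [160.711 163.114 165.789]
45 [152.689 155.773 159.171]
60 [146.579 149.358 151.746]
```

Emit:
{"fn": "step_arm", "kwargs": {"series": "1 0 0.2 -0.09 0 0 0;1 0 0.5 -0.23 0 0 0;1 0 0.8 -0.37 0 0 0;1 0 0.9 -0.42 0 0 0;1 0 0.9 -0.42 0 0 0;1 0 0.9 -0.42 0 0 0"}}

```text
time: 17.75
tool_pos: [563.9, -271.4, 264.5]
tcp_rot: [2.009, -0.003, 1.92]
contact_force: [-0.0, -0.4, -1.7]
grip_width: 4.2
finger_force: 30.0
```

```bash
cat > p4.py <<'E'
from plan import *
o,q,pos,Rt=obs(); print(o['time'],q,pos,o['contact_force'],o['grip_width'],o['finger_force'])
c=cam('top');W=cloud(c);P=W[(W[...,2]>185)].reshape(-1,3); L=(P-pos)@Rt  # tool coords
m=(L[:,1]>-12)&(L[:,1]<8)&(L[:,2]>8)&(L[:,2]<150)&(abs(L[:,0])<75); Q=L[m]; print(len(Q),'y med',np.median(Q[:,1]),Q[:,0].min(),Q[:,0].max(),'zmax',np.percentile(Q[:,2],99.5))
A=np.c_[Q[:,[0,2]],np.ones(len(Q))];print('plane',np.linalg.lstsq(A,Q[:,1],rcond=None)[0])
Bc=V(611,309,0); b=np.radians(25)
w=[('up',pos+V(0,0,15),Rt)]
az0,rot=np.radians(20),np.radians(47)
for k in range(1,7):
    s=k/6; a=az0+rot*s; lc0=(pos+45*Rt[:,2])[:2]; r0,t0=np.hypot(*lc0),np.arctan2(lc0[1],lc0[0]); r1,t1=np.hypot(611,309),np.arctan2(309,611)
    rr=r0+(r1-r0)*s;tt=t0+(t1-t0)*s; G=gripR(a,b,1); p=V(rr*np.cos(tt),rr*np.sin(tt),0)-45*G[:,2]; p[2]=pos[2]+10; w.append(('t%d'%k,p,G))
chain(q,pos,Rt,w)
E
python3 p4.py
```

```text
17.75 [-1.063  0.428  1.858  1.322  1.175 -2.197] [ 563.864 -271.389  264.516] [-0.019 -0.379 -1.718] 4.192934838760223 29.989146888256073
2069 y med 2.503919051170367 -64.6034390117091 64.67285882568333 zmax 106.07068117463011
plane [ 0.    -0.002  2.585]
up shift [ 0.001  0.17  -0.08 ] turn [0. 0. 0.] deg 0 q [-1.063  0.404  1.842  1.306  1.185 -2.156] pos [ 563.864 -271.389  279.516]
t1 shift [0.82  0.282 0.755] turn [-0.    0.02 -0.01] deg 8 q [-0.911  0.415  1.845  1.323  1.17  -2.17 ] pos [ 601.813 -187.787  274.516]
t2 shift [0.833 0.339 0.726] turn [-0.     0.02  -0.009] deg 8 q [-0.758  0.417  1.84   1.331  1.158 -2.165] pos [627.402 -98.907 274.516]
t3 shift [0.847 0.338 0.724] turn [ 0.     0.02  -0.009] deg 8 q [-0.605  0.42   1.836  1.339  1.147 -2.16 ] pos [639.84   -6.566 274.516]
t4 shift [0.861 0.337 0.722] turn [-0.     0.02  -0.009] deg 8 q [-0.452  0.423  1.831  1.347  1.135 -2.154] pos [638.662  87.285 274.516]
t5 shift [0.875 0.336 0.72 ] turn [ 0.     0.02  -0.009] deg 8 q [-0.299  0.425  1.826  1.355  1.123 -2.149] pos [623.696 180.636 274.516]
t6 shift [0.889 0.334 0.717] turn [ 0.     0.02  -0.009] deg 8 q [-0.146  0.428  1.821  1.362  1.111 -2.144] pos [595.064 271.458 274.516]
```

The lid is held square in the jaws with its centre about 41 mm ahead of the TCP. I'm carrying it to the board.

Emit:
{"fn": "step_arm", "kwargs": {"series": "1 0 0.17 -0.08 0 0 0;1 0.27 0.22 0.2 0 0.007 -0.003;1 0.54 0.25 0.46 0 0.013 -0.006;1 0.82 0.28 0.75 0 0.02 -0.01;1 0.82 0.28 0.75 0 0.02 -0.01"}}

```text
time: 18.3
tool_pos: [601.9, -184.8, 258.2]
tcp_rot: [2.009, -0.003, 2.065]
contact_force: [0.1, -0.8, -1.2]
grip_width: 3.9
finger_force: 30.0
```

Emit:
{"fn": "step_arm", "kwargs": {"series": "1 0.28 0.11 0.24 0 0.007 -0.003;1 0.56 0.22 0.48 0 0.013 -0.006;1 0.83 0.34 0.73 0 0.02 -0.009;1 0.83 0.34 0.73 0 0.02 -0.009"}}

```text
time: 18.7
tool_pos: [627.5, -96.9, 259.6]
tcp_rot: [2.008, -0.002, 2.201]
contact_force: [0.8, -0.8, -1.1]
grip_width: 3.9
finger_force: 30.0
```

Emit:
{"fn": "step_arm", "kwargs": {"series": "1 0.28 0.11 0.24 0 0.007 -0.003;1 0.56 0.22 0.48 0 0.013 -0.006;1 0.85 0.34 0.73 0 0.02 -0.009;1 0.85 0.34 0.73 0 0.02 -0.009"}}

```text
time: 19.1
tool_pos: [639.4, -4.5, 259.8]
tcp_rot: [2.008, -0.004, 2.339]
contact_force: [0.7, -1.3, -2.2]
grip_width: 3.7
finger_force: 30.0
```

Emit:
{"fn": "step_arm", "kwargs": {"series": "1 0.28 0.11 0.24 0 0.007 -0.003;1 0.56 0.22 0.48 0 0.013 -0.006;1 0.86 0.34 0.72 0 0.02 -0.009;1 0.86 0.34 0.72 0 0.02 -0.009"}}

```text
time: 19.5
tool_pos: [637.5, 88.7, 260.3]
tcp_rot: [2.008, -0.005, 2.476]
contact_force: [0.5, -0.6, -2.2]
grip_width: 4.1
finger_force: 30.0
```

Emit:
{"fn": "step_arm", "kwargs": {"series": "1 0.28 0.11 0.24 0 0.007 -0.003;1 0.56 0.22 0.48 0 0.013 -0.006;1 0.87 0.34 0.72 0 0.02 -0.009;1 0.87 0.34 0.72 0 0.02 -0.009"}}

```text
time: 19.9
tool_pos: [622.3, 181.4, 261.0]
tcp_rot: [2.007, -0.007, 2.613]
contact_force: [-0.1, -0.5, -1.1]
grip_width: 3.7
finger_force: 30.0
```

Emit:
{"fn": "step_arm", "kwargs": {"series": "1 0.28 0.11 0.24 0 0.007 -0.003;1 0.56 0.22 0.48 0 0.013 -0.006;1 0.89 0.33 0.72 0 0.02 -0.009;1 0.89 0.33 0.72 0 0.02 -0.009;1 0.89 0.33 0.72 0 0.02 -0.009"}}

```text
time: 20.4
tool_pos: [594.2, 269.8, 261.2]
tcp_rot: [2.006, -0.008, 2.747]
contact_force: [-0.5, -0.2, -1.2]
grip_width: 3.7
finger_force: 30.0
```

```bash
cat > p5.py <<'E'
from plan import *
o,q,pos,Rt=obs(); print(o['time'],q,pos,o['contact_force'],o['grip_width'],o['finger_force'])
c=cam('top');W=cloud(c);P=W[(W[...,2]>150)].reshape(-1,3); L=(P-pos)@Rt
m=(L[:,1]>-12)&(L[:,1]<8)&(L[:,2]>8)&(L[:,2]<150)&(abs(L[:,0])<75); Q=L[m]; print(len(Q),Q[:,0].min(),Q[:,0].max(),np.percentile(Q[:,2],99.5))
# placing: az, tilt 30; plug far bottom edge on the board at z 6, lid centre finally over board centre
az=np.radians(67);h=V(np.cos(az),np.sin(az),0);B=V(611,309,6);piv=B+40*h
def held(th,clear=0):  # TCP so that the lid held at tilt th has plug far bottom edge at piv
    G=gripR(az,th,1); return piv-40*G[:,2]+16*G[:,1]-41*G[:,2]+V(0,0,clear),G
def supp(th,be,w,s=8):  # lower pad supports near edge of lid at tilt th, tool at beta be, opening w, edge s mm behind tip
    g=gripR(az,th,1); E=piv-105*g[:,2]+14*g[:,1]; G=gripR(az,be,1); return E+s*G[:,2]+w/2*G[:,1],G
d=np.radians
if __name__=='__main__':
    wps=[('above',*held(d(28),60)),('near',*held(d(28),8)),('touch',*held(d(28),0))]
    for th,be,w in [(22,28,20),(16,34,35),(10,40,40),(5,44,46),(2,44,46),(0,44,46)]:
        p,G=supp(d(th),d(be),w); print('body low z',(p-66*G[:,2]-95*G[:,1])[2],'upper tip z',(p+w/2*G[:,1])[2]); wps.append((f's{th}',p,G))
    chain(q,pos,Rt,wps)
E
python3 p5.py
```

```text
20.4 [-0.152  0.451  1.83   1.37   1.117 -2.174] [594.2   269.783 261.194] [-0.547 -0.187 -1.246] 3.6887886573374424 29.997710287570953
1683 -64.25305438675717 64.53002096272733 106.5867968610673
body low z 10.49307152117865 upper tip z 72.2174456274972
body low z 16.58236263220897 upper tip z 72.94235791558187
body low z 17.84871532509453 upper tip z 63.5198440444654
body low z 17.59579862402751 upper tip z 56.63044261369453
body low z 12.153638594268898 upper tip z 51.188282583935916
body low z 8.497719862238952 upper tip z 47.53236385190598
above shift [-0.017 -1.522  0.966] turn [ 0.008 -0.001 -0.001] deg 3 q [-0.098  0.691  1.885  1.537  1.003 -2.49 ] pos [601.62  286.901 118.154]
near shift [ 0.    -0.574  0.305] turn [0. 0. 0.] deg 0 q [-0.098  0.796  1.89   1.607  1.003 -2.621] pos [601.62  286.901  66.154]
touch shift [ 0.    -0.088  0.047] turn [0. 0. 0.] deg 0 q [-0.098  0.813  1.89   1.618  1.004 -2.64 ] pos [601.62  286.901  58.154]
s22 shift [-0.    -0.038 -0.211] turn [0. 0. 0.] deg 0 q [-0.13   0.797  1.91   1.591  1.018 -2.645] pos [595.233 271.856  63.388]
s16 shift [ 0.    -0.056  0.026] turn [ 0.017 -0.     0.   ] deg 6 q [-0.097  0.754  1.889  1.509  0.915 -2.529] pos [595.115 271.577  58.434]
s10 shift [-0.    -0.115  0.058] turn [ 0.017  0.    -0.   ] deg 6 q [-0.061  0.729  1.863  1.409  0.821 -2.403] pos [594.593 270.348  48.199]
s5 shift [ 0.    -0.075  0.068] turn [0.011 0.    0.   ] deg 4 q [-0.032  0.719  1.841  1.33   0.763 -2.306] pos [594.727 270.662  40.086]
s2 shift [ 0.    -0.058  0.038] turn [0. 0. 0.] deg 0 q [-0.034  0.729  1.843  1.341  0.761 -2.324] pos [594.31  269.68   34.643]
s0 shift [ 0.    -0.038  0.027] turn [0. 0. 0.] deg 0 q [-0.035  0.736  1.845  1.349  0.759 -2.336] pos [594.094 269.171  30.988]
```

```bash
cat > p6.py <<'E'
from p5 import *
wps=[('mid',pos+(held(d(30),60)[0]-pos)*.5,held(d(30))[1]),('above',*held(d(30),60)),('near',*held(d(30),5)),('touch',*held(d(30),0))]
for th,be,w,s in [(22,30,20,14),(16,34,35,11),(10,40,46,8),(6,46,46,5),(3,50,46,4)]:
    p,G=supp(d(th),d(be),w,s); print('body low z',(p-66*G[:,2]-95*G[:,1])[2],'lower tip',(p-w/2*G[:,1])[2]); wps.append((f's{th}',p,G))
wps.append(('out',p-25*h,G))
chain(q,pos,Rt,wps)
E
python3 p6.py
```

```text
20.45 [-0.152  0.451  1.83   1.37   1.117 -2.174] [594.419 269.388 261.278] [ 0.338  0.148 -1.186] 4.245040403962278 29.99780237674713
1684 -63.650281749754775 65.16984270544202 105.88447404422915
body low z 10.702106950928496 lower tip 51.314266272605785
body low z 14.904783921796735 lower tip 42.248464165743165
body low z 20.146848654451446 lower tip 32.87806631970628
body low z 24.76312032586935 lower tip 27.30209617656618
body low z 26.69013646801894 lower tip 22.411911119597224
mid shift [-0.006 -0.744  0.489] turn [ 0.014 -0.001 -0.001] deg 5 q [-0.104  0.537  1.849  1.382  1.003 -2.25 ] pos [598.382 279.001 190.817]
above shift [ 0.001 -0.698  0.553] turn [0. 0. 0.] deg 0 q [-0.084  0.671  1.872  1.5    0.97  -2.436] pos [602.346 288.613 120.356]
near shift [ 0.    -0.595  0.344] turn [0. 0. 0.] deg 0 q [-0.084  0.781  1.881  1.582  0.966 -2.58 ] pos [602.346 288.613  65.356]
touch shift [ 0.    -0.054  0.031] turn [0. 0. 0.] deg 0 q [-0.084  0.791  1.881  1.589  0.966 -2.592] pos [602.346 288.613  60.356]
s22 shift [-0.    -0.084 -0.137] turn [0. 0. 0.] deg 0 q [-0.109  0.787  1.897  1.575  0.978 -2.607] pos [597.33  276.796  59.975]
s16 shift [ 0.    -0.055 -0.014] turn [ 0.011  0.    -0.   ] deg 4 q [-0.092  0.758  1.886  1.514  0.912 -2.53 ] pos [596.086 273.866  56.757]
s10 shift [-0.    -0.078  0.024] turn [ 0.017  0.    -0.   ] deg 6 q [-0.057  0.725  1.86   1.406  0.82  -2.394] pos [595.347 272.123  50.497]
s6 shift [ 0.    -0.092  0.03 ] turn [ 0.017 -0.     0.   ] deg 6 q [-0.02   0.702  1.829  1.268  0.742 -2.233] pos [594.221 269.47   43.279]
s3 shift [-0.    -0.062  0.046] turn [ 0.011  0.    -0.   ] deg 4 q [ 0.008  0.694  1.803  1.161  0.698 -2.111] pos [593.834 268.559  37.196]
out shift [ 0.    -0.239 -0.201] turn [0. 0. 0.] deg 0 q [-0.038  0.68   1.839  1.162  0.714 -2.16 ] pos [584.066 245.547  37.196]
```

Emit:
{"fn": "step_arm", "kwargs": {"series": "1 0 -0.35 0.25 0.007 0 0;1 -0.006 -0.74 0.49 0.014 -0.001 -0.001;1 -0.006 -0.74 0.49 0.014 -0.001 -0.001;1 -0.006 -0.74 0.49 0.014 -0.001 -0.001"}}

```text
time: 20.9
tool_pos: [598.0, 280.2, 191.8]
tcp_rot: [2.092, -0.0, 2.745]
contact_force: [0.2, -0.3, -0.3]
grip_width: 3.5
finger_force: 30.0
```

Emit:
{"fn": "step_arm", "kwargs": {"series": "1 0 -0.35 0.28 0 0 0;1 0 -0.7 0.55 0 0 0;1 0 -0.7 0.55 0 0 0"}}

```text
time: 21.2
tool_pos: [600.8, 289.7, 118.4]
tcp_rot: [2.095, -0.004, 2.745]
contact_force: [-0.4, 0.2, -1.4]
grip_width: 3.5
finger_force: 30.0
```

Emit:
{"fn": "step_arm", "kwargs": {"series": "1 0 -0.2 0.11 0 0 0;1 0 -0.4 0.23 0 0 0;1 0 -0.55 0.32 0 0 0;1 0 -0.59 0.34 0 0 0;1 0 -0.59 0.34 0 0 0"}}

```text
time: 21.7
tool_pos: [602.5, 289.8, 68.3]
tcp_rot: [2.092, 0.002, 2.745]
contact_force: [-0.4, 1.1, -0.6]
grip_width: 3.6
finger_force: 30.0
```

```bash
cat > p7.py <<'E'
from p6 import *
c2=cam('scene');cv2.imwrite('pics/b%d.png'%(o['time']*100),cv2.resize(c2['frame'][150:310,350:550,::-1],None,fx=3.5,fy=3.5,interpolation=2))
E
python3 p7.py | sed -n '1,2p;8,13p'; ls pics/b*
```

```text
21.7 [-0.083  0.777  1.879  1.576  0.97  -2.575] [602.469 289.802  68.26 ] [-0.416  1.055 -0.598] 3.5840043199747553 29.99653995037079Traceback (most recent call last):
  File "p7.py", line 1, in <module>
    from p6 import *
  File "p6.py", line 1, in <module>
    from p5 import *
  File "p5.py", line 4, in <module>
    m=(L[:,1]>-12)&(L[:,1]<8)&(L[:,2]>8)&(L[:,2]<150)&(abs(L[:,0])<75); Q=L[m]; print(len(Q),Q[:,0].min(),Q[:,0].max(),np.percentile(Q[:,2],99.5))
                                                                                             ~~~~~~~~~~^^
    return umr_minimum(a, axis, None, out, keepdims, initial, where)
ValueError: zero-size array to reduction operation minimum which has no identity
ls: cannot access 'pics/b*': No such file or directory
```

Emit:
{"fn": "step_arm", "kwargs": {"series": "1 0 -0.03 0.017 0 0 0;1 0 -0.06 0.035 0 0 0;1 0 -0.06 0.035 0 0 0"}}

```text
time: 22.05
tool_pos: [601.9, 290.2, 61.6]
tcp_rot: [2.093, 0.001, 2.746]
contact_force: [-0.5, -1.3, 1.0]
grip_width: 3.9
finger_force: 30.0
```

Emit:
{"fn": "step_arm", "kwargs": {"series": "1 0 -0.01 0.006 0 0 0;1 0 -0.02 0.012 0 0 0;1 0 -0.02 0.012 0 0 0"}}

```text
time: 22.35
tool_pos: [602.1, 290.3, 60.2]
tcp_rot: [2.092, 0.002, 2.746]
contact_force: [-1.7, -4.2, 6.1]
grip_width: 3.9
finger_force: 30.0
```

```bash
sed -i 's/W\[\.\.\.,2\]>150/W[...,2]>0/' p5.py; python3 p7.py | sed -n '1,2p;8,19p'; ls pics/b*
```

```text
22.35 [-0.082  0.793  1.879  1.588  0.97  -2.595] [602.092 290.278  60.157] [-1.72  -4.211  6.087] 3.888198991182745 29.97377336025238
1485 -74.67880475534652 74.8606687224867 130.4696371826924
mid shift [-0.006  0.322 -0.195] turn [ 0.    -0.001  0.001] deg 0 q [-0.082  0.73   1.88   1.547  0.966 -2.516] pos [602.219 289.445  90.257]
above shift [-0.006  0.321 -0.196] turn [0. 0. 0.] deg 0 q [-0.084  0.671  1.872  1.5    0.97  -2.436] pos [602.346 288.613 120.356]
near shift [ 0.    -0.595  0.344] turn [0. 0. 0.] deg 0 q [-0.084  0.781  1.881  1.582  0.966 -2.58 ] pos [602.346 288.613  65.356]
touch shift [ 0.    -0.054  0.031] turn [0. 0. 0.] deg 0 q [-0.084  0.791  1.881  1.589  0.966 -2.592] pos [602.346 288.613  60.356]
s22 shift [-0.    -0.084 -0.137] turn [0. 0. 0.] deg 0 q [-0.109  0.787  1.897  1.575  0.978 -2.607] pos [597.33  276.796  59.975]
s16 shift [ 0.    -0.055 -0.014] turn [ 0.011  0.    -0.   ] deg 4 q [-0.092  0.758  1.886  1.514  0.912 -2.53 ] pos [596.086 273.866  56.757]
s10 shift [-0.    -0.078  0.024] turn [ 0.017  0.    -0.   ] deg 6 q [-0.057  0.725  1.86   1.406  0.82  -2.394] pos [595.347 272.123  50.497]
s6 shift [ 0.    -0.092  0.03 ] turn [ 0.017 -0.     0.   ] deg 6 q [-0.02   0.702  1.829  1.268  0.742 -2.233] pos [594.221 269.47   43.279]
s3 shift [-0.    -0.062  0.046] turn [ 0.011  0.    -0.   ] deg 4 q [ 0.008  0.694  1.803  1.161  0.698 -2.111] pos [593.834 268.559  37.196]
out shift [ 0.    -0.239 -0.201] turn [0. 0. 0.] deg 0 q [-0.038  0.68   1.839  1.162  0.714 -2.16 ] pos [584.066 245.547  37.196]
pics/b2235.png
```

Emit:
{"fn": "step_arm", "kwargs": {"series": "0.87 0 0.006 0 0 0 0;0.82 0 0.006 0 0 0 0;0.76 0 0 0 0 0 0;0.7 0 0 0 0 0 0;0.64 0 0 0 0 0 0;0.57 0 0 0 0 0 0;0.57 0 -0.02 -0.03 0 0 0;0.57 0 -0.04 -0.07 0 0 0;0.57 0 -0.06 -0.11 0 0 0;0.57 0 -0.085 -0.15 0 0 0;0.57 0 -0.085 -0.15 0 0 0"}}

```text
time: 23.55
tool_pos: [596.2, 276.9, 59.0]
tcp_rot: [2.094, 0.001, 2.746]
contact_force: [-0.4, 0.1, 0.3]
grip_width: 19.6
finger_force: 0.2
```

```bash
python3 p7.py | sed -n '1p;12,19p'; ls -t pics/b*
```

```text
23.55 [-0.11   0.789  1.897  1.571  0.981 -2.61 ] [596.201 276.947  59.041] [-0.385  0.1    0.297] 19.57496629715546 0.19740294199436903
s22 shift [-0.    -0.084 -0.137] turn [0. 0. 0.] deg 0 q [-0.109  0.787  1.897  1.575  0.978 -2.607] pos [597.33  276.796  59.975]
s16 shift [ 0.    -0.055 -0.014] turn [ 0.011  0.    -0.   ] deg 4 q [-0.092  0.758  1.886  1.514  0.912 -2.53 ] pos [596.086 273.866  56.757]
s10 shift [-0.    -0.078  0.024] turn [ 0.017  0.    -0.   ] deg 6 q [-0.057  0.725  1.86   1.406  0.82  -2.394] pos [595.347 272.123  50.497]
s6 shift [ 0.    -0.092  0.03 ] turn [ 0.017 -0.     0.   ] deg 6 q [-0.02   0.702  1.829  1.268  0.742 -2.233] pos [594.221 269.47   43.279]
s3 shift [-0.    -0.062  0.046] turn [ 0.011  0.    -0.   ] deg 4 q [ 0.008  0.694  1.803  1.161  0.698 -2.111] pos [593.834 268.559  37.196]
out shift [ 0.    -0.239 -0.201] turn [0. 0. 0.] deg 0 q [-0.038  0.68   1.839  1.162  0.714 -2.16 ] pos [584.066 245.547  37.196]
pics/b2355.png
pics/b2235.png
```

```bash
cp $(ls -t pics/b*.png|head -1) pics/viewb.png
```

```text
(no output)
```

View pics/viewb.png

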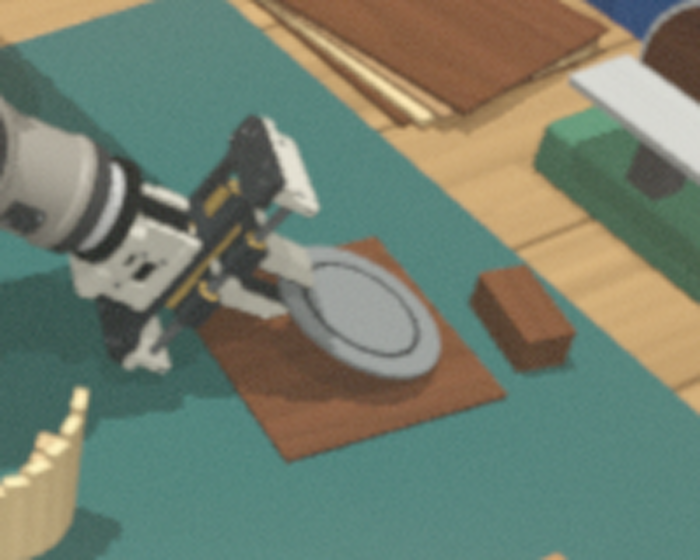

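The lid at (365,310) leans on the lower finger with its far edge on the board. I keep lowering it.

Emit:
{"fn": "step_arm", "kwargs": {"series": "0.5 0 -0.01 0 0.002 0 0;0.42 0 -0.02 -0.004 0.005 0 0;0.35 0 -0.035 -0.01 0.008 0 0;0.28 0 -0.045 -0.012 0.01 0 0;0.24 0 -0.045 -0.014 0.011 0 0;0.24 0 -0.045 -0.014 0.011 0 0"}}

```text
time: 24.25
tool_pos: [595.2, 275.2, 56.8]
tcp_rot: [2.163, 0.001, 2.747]
contact_force: [-0.4, -0.2, 0.2]
grip_width: 34.6
finger_force: 0.2
```

Emit:
{"fn": "step_arm", "kwargs": {"series": "0.2 0 -0.015 0.005 0.003 0 0;0.15 0 -0.03 0.01 0.007 0 0;0.1 0 -0.045 0.014 0.01 0 0;0.05 0 -0.06 0.019 0.013 0 0;0 0 -0.078 0.024 0.017 0 0;0 0 -0.078 0.024 0.017 0 0"}}

```text
time: 24.85
tool_pos: [594.6, 273.6, 50.6]
tcp_rot: [2.27, 0.002, 2.747]
contact_force: [-0.3, -0.2, -0.2]
grip_width: 45.6
finger_force: 0.3
```

```bash
cat > p8.py <<'E'
from plan import *
from scipy.optimize import least_squares
o,q,pos,Rt=obs(); print(o['time'],pos,o['contact_force'],o['grip_width'])
c=cam('top');W=cloud(c);f=c['frame'].astype(int); X,Y,Z=[W[...,i] for i in range(3)]
m=(abs(f[...,0]-f[...,2])<25)&(np.hypot(X-615,Y-318)<110)&(Z>10)&(Z<70); P=W[m]
az=np.radians(67); dd=(P[:,0]-611)*np.cos(az)+(P[:,1]-309)*np.sin(az)
for a in range(-75,90,15):
    k=abs(dd-a)<5
    if k.sum()>5: print(a,k.sum(),np.percentile(P[k,2],[10,50,90]))
k=P[:,2]<32; e=cv2.minEnclosingCircle(P[k][:,:2].astype(np.float32)); print('circ',e,P.mean(0))
for r in models.pinpoint(c,'lid_center')[:4]: print(r['p'],r['position'],at_depth(c,r['position']))
c2=cam('scene');cv2.imwrite('pics/c%d.png'%(o['time']*100),cv2.resize(c2['frame'][150:310,350:550,::-1],None,fx=3.5,fy=3.5,interpolation=2))
E
python3 p8.py
```

```text
24.85 [594.576 273.561  50.646] [-0.26  -0.207 -0.237] 45.64116791091254
-75 20 [49.78  52.526 55.116]
-30 32 [33.504 36.136 38.124]
-15 51 [30.231 33.977 36.478]
0 69 [29.429 32.389 34.922]
15 179 [26.887 29.97  32.814]
30 170 [25.05  27.633 31.333]
45 139 [23.031 25.435 28.588]
60 102 [20.556 23.338 26.033]
75 11 [11.986 20.485 22.439]
circ ((611.9198608398438, 337.6112976074219), 93.35972595214844) [618.453 333.103  28.705]
0.97 [410.4, 335.9] [ 302.528 -227.673   25.867]
0.88 [418.7, 155.3] [ 780.21  -264.981   13.638]
```

Emit:
{"fn": "step_arm", "kwargs": {"series": "0 0 -0.03 0.01 0.005 0 0;0 0 -0.06 0.02 0.011 0 0;0 0 -0.092 0.03 0.017 0 0;0 0 -0.092 0.03 0.017 0 0"}}

```text
time: 25.4
tool_pos: [593.5, 271.0, 43.5]
tcp_rot: [2.376, 0.002, 2.747]
contact_force: [0.3, -0.1, 0.2]
grip_width: 46.0
finger_force: 0.0
```

Emit:
{"fn": "step_arm", "kwargs": {"series": "0 0 -0.02 0.015 0.004 0 0;0 0 -0.04 0.03 0.008 0 0;0 0 -0.062 0.046 0.011 0 0;0 0 -0.062 0.046 0.011 0 0"}}

```text
time: 25.8
tool_pos: [592.8, 269.8, 37.0]
tcp_rot: [2.445, 0.001, 2.747]
contact_force: [-0.2, 0.7, 0.6]
grip_width: 45.9
finger_force: 0.0
```

```bash
python3 p8.py; cp $(ls -t pics/c*.png|head -1) pics/viewc.png
```

```text
25.8 [592.797 269.825  36.988] [-0.198  0.691  0.619] 45.89281679443883
-60 17 [21.506 24.668 26.516]
-45 9 [11.365 23.415 26.754]
-30 41 [22.575 25.088 27.727]
-15 60 [21.762 25.22  28.249]
0 67 [22.474 25.661 28.032]
15 99 [23.254 26.062 28.34 ]
30 169 [22.578 25.791 28.699]
45 143 [22.002 25.379 28.17 ]
60 100 [22.25  25.183 28.28 ]
circ ((599.6226806640625, 332.3341979980469), 103.04723358154297) [618.679 332.821  25.148]
0.87 [417.6, 157.2] [ 775.026 -261.859   13.723]
0.59 [201.1, 220.6] [591.46  275.232 178.944]
0.55 [410.0, 335.2] [ 304.066 -227.024   24.016]
```

View pics/viewc.png

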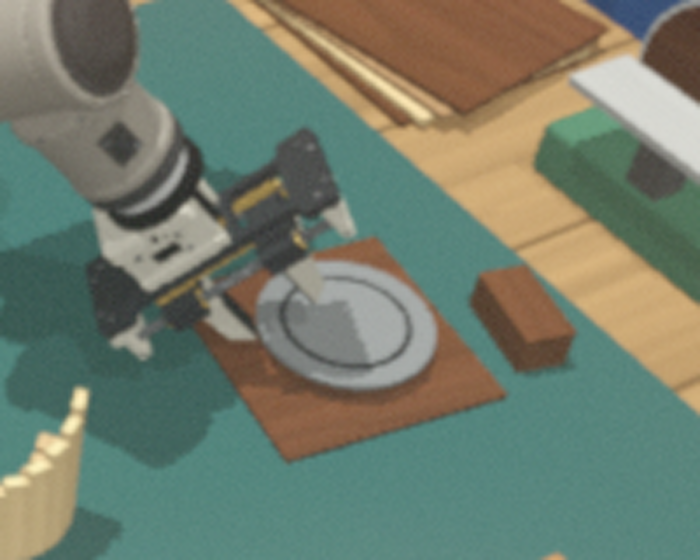

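The lid lies flat on the board, centred around (348,322). I retract level, then lift clear.

Emit:
{"fn": "step_arm", "kwargs": {"series": "0 0 -0.05 -0.04 0 0 0;0 0 -0.1 -0.08 0 0 0;0 0 -0.2 -0.17 0 0 0;0 0 -0.35 -0.29 0 0 0;0 0 -0.58 -0.48 0 0 0;0 0 -0.58 -0.48 0 0 0"}}

```text
time: 26.55
tool_pos: [569.0, 211.3, 36.5]
tcp_rot: [2.447, -0.0, 2.743]
contact_force: [-0.2, -0.1, -0.4]
grip_width: 46.2
finger_force: 0.0
```

Emit:
{"fn": "step_arm", "kwargs": {"series": "0 0 0 -0.5 0 0 0;0 0 0 -1 0 0 0;0 0 0 -1 0 0 0;0 0 0 -1 0 0 0;0 0 0 -1 0 0 0"}}

```text
time: 27.05
tool_pos: [549.6, 167.1, 97.5]
tcp_rot: [2.446, -0.0, 2.746]
contact_force: [-0.1, 0.6, -0.1]
grip_width: 46.1
finger_force: 0.0
```

Emit:
{"fn": "step_arm", "kwargs": {"series": "0 0 0 -0.5 0 0 0;0 0 0 -1 0 0 0;0 0 0 -1 0 0 0;0 0 0 -1 0 0 0;0 0 0 -1 0 0 0"}}

```text
time: 27.55
tool_pos: [529.5, 120.4, 158.2]
tcp_rot: [2.446, -0.002, 2.747]
contact_force: [0.0, -0.1, -1.1]
grip_width: 46.0
finger_force: 0.0
```

```bash
python3 p8.py
cat > v.py <<'E'
from h import *
c=cam('top'); save(c,'final')
f=c['frame'].astype(int);W=cloud(c);X,Y,Z=[W[...,i] for i in range(3)]
m=((abs(f[...,0]-f[...,2])<22)&(np.hypot(X-615,Y-318)<100)&(Z>14)&(Z<34)).astype(np.uint8)
cn=max(cv2.findContours(m,0,2)[0],key=cv2.contourArea)[:,0]
q=np.array([at_z(c,p,24)[:2] for p in cn],np.float32);e=cv2.minEnclosingCircle(q);print(e)
cen=np.array(e[0])-[611,309];a=-0.124;print('in board axes',R.from_euler('z',-a).as_matrix()[:2,:2]@cen)
P=W[m>0];A=np.c_[P[:,:2]-P[:,:2].mean(0),np.ones(len(P))];print(np.linalg.lstsq(A,P[:,2],rcond=None)[0])
E
python3 v.py
```

```text
27.55 [529.533 120.396 158.245] [ 0.049 -0.06  -1.061] 46.04591141540716
-60 24 [22.556 24.443 27.356]
-45 121 [22.168 24.837 28.047]
-30 155 [22.598 25.318 28.655]
-15 171 [22.567 25.36  28.169]
0 186 [22.618 25.367 28.07 ]
15 182 [22.796 25.505 29.048]
30 168 [23.003 25.764 28.568]
45 146 [22.394 25.584 28.271]
60 97 [22.423 25.214 28.277]
circ ((610.473876953125, 341.03741455078125), 90.699951171875) [611.633 315.558  25.303]
0.71 [201.4, 219.8] [611.29  316.358  25.329]
0.57 [412.2, 336.5] [ 300.864 -232.39    25.287]
((611.5077514648438, 314.75848388671875), 65.05465698242188)
in board axes [-0.20837066  5.77706932]
[-2.64758511e-03  2.63841293e-03  2.55604543e+01]
```

View pics/final.png

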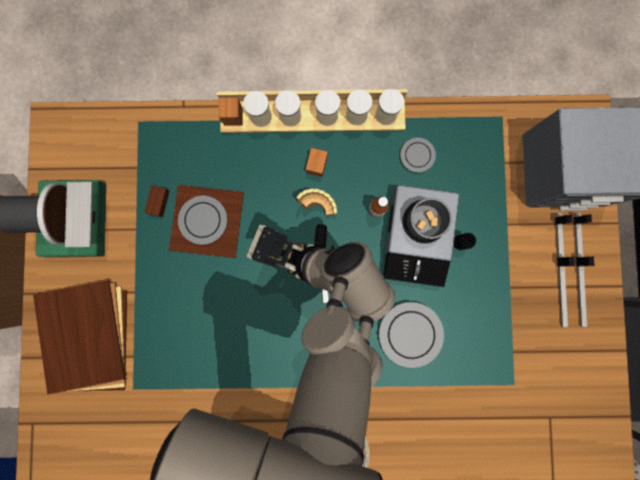

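The lid is flat on the board at (203,220), about 6 mm off its centre. Everything else stands where it was, so I'm handing in.

```bash
python3 -c "from plant import order; print(order.close_job())"
```

```text
the job is handed in; nothing more can be done
None
```

I handed the job in after about 28 s of robot time: the thumbwheel is rolled down to its off stop, the middle-sized lid lies flat and right side up on the hardboard about 6 mm off centre, and nothing else on the bench moved.

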